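Load the battery tester's spring magazine

TASK

Load the two battery packs lying on the bench into the spring magazine of the battery tester: lay the thick pack flat in the column and push it down until both end latches snap over it and hold it by themselves, then push the thin pack down on top of it in the same way. When both are latched, push the black tab so that the keeper slide runs fully home over the column. Do not knock the multimeter, spray can, plug adapter or screwdriver about.

Things in the scene. Friction and masses are not known exactly. Their poses are not given: they have to be found in the camera images.
- magazine: Fixed spring magazine: grey shroud, four aluminium corner guides. Origin: on the bench at the column's centre; z up; x along the column's long side, y along its short side, towards the keeper slide. Column 64 x 44 mm inside (packs 60 x 40). Guides end 92 mm above the bench, flared mouths 105 mm. Its end latches and base reach out to x = +-68 mm; the keeper's track runs from y = 58 to 150 mm, 84 mm high.
- mouth (a point): Centre of the column's open top, 105 mm above the bench; axes as the magazine's. On the two long sides (+y and -y) the column is open 44 mm wide from the top down to 34 mm above the bench, so that fingers holding a pack across its 40 mm can go down with it.
- latch (a point): Point on the column's axis, 75 mm above the bench, level with the flat undersides of two steel latch noses that stand 6 mm into the column at its short ends (x = +-26 to 32 mm); axes as the magazine's. Their tops slope, up to 11 mm above this point. A pack pushed down spreads them (up to 5 N more); once its top is below this point they snap in over it. A latched pack's top is at this height.
- follower (a joint): White spring platform in the column, pressed down, m: 0 = empty, its top 87 mm above the bench; about 0.040 with the thick pack latched, 0.056 with both; stop at 0.062. Its spring pushes up with 3 N at 0 and 170 N/m more (13 N at 0.056). A pack merely laid in stays on top; push it 1 to 5 mm lower than its latched place, then let go.
- keeper (a joint): Keeper slide, m: 0 = drawn back, clear of the column; 0.070 = fully home over it, at its stop. It moves towards the magazine's -y against 1.5 N of friction and stays where it is left. Its plate (26 mm wide, 5 mm thick) passes 2.5 mm above a latched pack and is blocked by a pack that stands up.
- keeper_tab (a point): Middle of the top of the keeper's black upright tab, 12 mm thick along the slide (y), 28 mm wide (x), 24 mm tall above the steel plate; its top is 106 mm above the bench and it lies at y = 132 mm of the magazine at keeper 0, 62 mm when home. Axes as the magazine's; moves with the slide. It can be pinched from above over its 12 mm, or pushed.
- thick_pack: Thick battery pack, grey plastic block with a small paper label, 60 (x) x 40 (y) x 28 (z) mm, about 140 g, loose on the bench. Origin: centre of its underside, z up. Either way round fits.
- thin_pack: Thin battery pack, same make and outline, 60 (x) x 40 (y) x 16 (z) mm, about 85 g, loose on the bench. Origin: centre of its underside, z up. Either way round fits.
- multimeter: Bystander: black multimeter lying flat, 150 x 75 x 42 mm. Origin: centre of its underside.
- spray_can: Bystander: standing spray can, 52 mm across, 150 mm tall. Origin: centre of its underside.
- adapter: Bystander: white plug adapter, 55 x 40 x 30 mm, two 19 mm pins. Origin: centre of its underside.
- screwdriver: Bystander: screwdriver lying on the bench, about 200 mm long. Origin: on its underside near its middle.
Mind the look-alikes: they are no part of the job. What is shaped like the thick_pack but pink or purple is not meant.

How it is judged:
By the outcome, as a careful person would: the job done as asked, in the order asked, and still so for the second after the job is handed in, with the robot touching nothing.
It also fails if it takes over 72 s, if anything falls off the work surface, if the arm or the gripper's body presses on something with over 40 N, if the wrist force passes 120 N, or if a joint passes its speed limit or range.

ROBOT

A 6-joint arm with a two-finger parallel gripper is mounted at the origin on the work surface. World frame = base frame: x ahead of the robot, y to its left, z up, the work surface at z = 0. Lengths are in m, angles in rad, forces in N, time in s.
With the tool pointing down it reaches from about 0.275 to 0.75 m from the base axis. Payload 10.2 kg.
Tool frame: the origin (TCP) lies at the very end of the fingers, on their centre line; the grasp point (between the pads) lies 19 mm behind it; x points along the fingers, y is the direction in which the jaws open and shut, and the axes are right-handed (so a half turn about x gives the same grasp; the last joint's range is limited). The gripper opens to 88 mm and grips with 3 to 60 N. Pads are 18 mm wide; open, the fingers measure 123 mm over their backs; the gripper's body (75 mm by 187 mm) begins 45 mm behind the grasp point.
Start: joints at [-1.368, 0.313, 1.498, -0, 1.331, -0.223], TCP at [0.217, -0.478, 0.239] pointing down, gripper open.
Joint ranges: [-2.94, 2.94], [-0.97, 2.17], [0.19, 2.56], [-1.23, 4.37], [0.02, 3.11], [-2.88, 2.88]. Speed limits (rad/s): [2.39, 2.39, 3.01, 3.14, 3.14, 3.14].

INTERFACE

Orientations are given as a unit quaternion [w, x, y, z].
In Python, from station import sense, capture, close_job, look_for, landmark_of gives the robot as it stands.
- The arm moves only by the tool play_rows, never from a script. Its argument "commands" is a list of rows, each a list of 7 numbers: the shift along the tool's x, y, z as a fraction of full scale, then the turn, a rotation vector about the tool's x, y, z as a fraction of full scale, then the gripper command: -1 is fully open, 1 is shut, values between are in proportion. In form: [[dx, dy, dz, rx, ry, rz, grip], ...]. A call has 1 to 20 rows; each row shifts and turns the commanded pose from where the row before left it, along the tool's axes as they then stand; what a row does not reach is not made up. Full scale, the value 1, is 0.1 m for a shift and 360 degrees for a turn. A row lasts 1/8 s, in which the tool goes at most 62.5 mm and 10.7 degrees, less where a joint would pass 70% of its speed; a pose out of reach is approached as far as the arm can. A call with a number of a shift or a turn outside -1 to 1 is refused whole. A call with a gripper value outside its range is refused whole. The fingers move at their own pace and stop on an object; "newtons" is the grip in N (left out, the last holds). Time passes only in rows, so rows that do not move let the fingers close. It gives the time, the measured TCP pose, the force and the opening at its end, in the units of the state.
- sense(): the state, without advancing time (a new reading comes with each control period).
- capture(name): name is "scene" or "side" or "wrist"; returns a dict with "color" (480x640x3 uint8, red, green, blue), "vertical_fov" (degrees; the focal length in pixels is half the picture's height over the tangent of half this angle, whatever the lens; pixels are square), "cx", "cy" (the principal point, pixels), "k1" (the pictures are not rectified: a ray, as slopes to the right and down, at radius r is drawn at 1 + k1 r^2 times it, then the intrinsics apply), "view" (4x4, takes a point from world to camera coordinates). Camera axes: x right, y down, z forward; pixel columns grow to the right and rows downward; lengths in m; the calibration is good to about 2 mm. A picture is of the moment at which its call begins. There is no depth.
- close_job(): hands the job in, once; it reports no verdict.
Trained networks look in a picture, given as the dict that the camera call returned (one of the last four; its "shot" number tells which), for a name from the list of things; names that differ only in an ending like _2 or _b are one class to them, and where a whole thing is asked for, a point or a joint stands for the part that bears it (a point fixed in the world has none). Each returns a list of dicts, best first, with "conf" (0 to 1); they miss things now and then, are a little off and sometimes report something else, mostly with a low value. They report only what shows in the picture. A call takes as long as a camera call. They do not tell look-alikes from the thing itself.
- look_for(picture, thing): "point" ([x, y, z] in m, in the coordinates of the camera as it stood for that picture, good to about 4 mm: the middle of the surface that is visible of it).
- landmark_of(picture, thing): "point" ([x, y, z] in m, in the coordinates of the camera as it stood for that picture, good to about 4 mm: a listed point, or the origin of a listed thing).
The state is a dict: "time": time; "joint_positions": joint angles; "joint_velocities": joint speeds; "joint_efforts": joint torques, N m; "position": TCP position; "tcp_rot": TCP orientation; "wrist_force": force on the tool from outside, world axes, zero at the start; "ft_torque": the same for the moment, N m; "finger_gap": opening from 0.0 (shut) to 1.0 (fully open).
Only numpy, scipy, OpenCV 4.12 (cv2) and the standard library are available. Lean on these libraries where they do the work, as an engineer would, in place of code of your own. Each camera call takes 0.05 s, during which the arm holds its last target. There are 200 camera calls.

## Working session

There is one attempt and no reset: what is moved stays moved. The work goes in short steps, Python scripts to look and compute and a tool call to move; the robot and the scene stay as the last step left them, time stands still between calls to the robot, and variables do not carry over. Pictures are saved under pics/ and viewed, on a budget of 10 in all, crops included, one or two more only if the job needs it, and the job is handed in when it is done.

Besides the shell and the picture viewer there is one more tool, called after "Emit:" as name([rows], argument=value, ...), one row to a line, values as JSON. play_rows: Moves the arm, as the interface text tells. Shift numbers are shares of 0.1 m and turn numbers shares of 360 degrees, none past 1 either way. Its arguments: {"type":"object","properties":{"commands":{"type":"array"},"newtons":{"type":"number"}},"required":["commands"]}

```bash
mkdir -p pics; cat > h.py <<'E'
import numpy as np, cv2
from station import *
def w(p,c):
    V=np.array(c["view"]); return V[:3,:3].T@(np.array(p)-V[:3,3])
def K(c):
    f=240/np.tan(np.radians(c["vertical_fov"])/2); return f
def ray(c,u,v):
    f=K(c); d=np.array([(u-c["cx"])/f,(v-c["cy"])/f]); s=d.copy()
    for _ in range(20): s=d/(1+c["k1"]*(s@s))
    V=np.array(c["view"]); return -V[:3,:3].T@V[:3,3], V[:3,:3].T@np.array([s[0],s[1],1])
def atz(c,u,v,z):
    o,d=ray(c,u,v); return o+d*(z-o[2])/d[2]
def proj(c,p):
    V=np.array(c["view"]); q=V[:3,:3]@np.array(p)+V[:3,3]; s=q[:2]/q[2]; s=s*(1+c["k1"]*(s@s)); return s*K(c)+[c["cx"],c["cy"]]
E
python3 - <<'E'
from h import *
s=sense(); print({k:np.round(v,3) for k,v in s.items()})
for n in ["scene","side"]:
    c=capture(n); cv2.imwrite(f"pics/{n}1.png",c["color"][...,::-1])
    for t in ["magazine","mouth","latch","keeper_tab","thick_pack","thin_pack","multimeter","spray_can","adapter","screwdriver"]:
        print(n,t,[(round(d["conf"],2),np.round(w(d["point"],c),3).tolist()) for d in landmark_of(c,t)[:3]])
E
```

```text
{'time': np.float64(0.0), 'joint_positions': array([-1.368,  0.313,  1.498, -0.   ,  1.331, -0.223]), 'joint_velocities': array([-0.001,  0.001,  0.   , -0.   , -0.001, -0.   ]), 'joint_efforts': array([-0.0000e+00, -4.0222e+01, -2.5227e+01,  6.9000e-02,  3.5000e-02,
       -0.0000e+00]), 'position': array([ 0.217, -0.478,  0.238]), 'tcp_rot': array([-0.149, -0.691, -0.15 ,  0.691]), 'wrist_force': array([ 0.238, -0.179, -0.281]), 'ft_torque': array([-0.005,  0.004, -0.026]), 'finger_gap': np.float64(1.001)}
scene magazine [(0.84, [0.521, -0.036, 0.003]), (0.67, [0.469, -0.288, 0.002])]
scene mouth [(0.93, [0.524, -0.04, 0.106])]
scene latch []
scene keeper_tab [(0.74, [0.556, 0.077, 0.107]), (0.23, [0.343, 0.286, -0.001])]
scene thick_pack [(0.86, [0.578, -0.316, -0.002]), (0.77, [0.601, -0.22, -0.001]), (0.7, [0.598, -0.42, 0.001])]
scene thin_pack [(0.84, [0.471, -0.289, 0.001])]
scene multimeter [(0.78, [0.535, 0.383, 0.0])]
scene spray_can [(0.93, [0.702, 0.359, 0.003])]
scene adapter [(0.55, [0.34, 0.289, 0.003])]
scene screwdriver [(0.56, [0.779, -0.088, -0.003])]
side magazine [(0.74, [0.521, -0.038, -0.002])]
side mouth [(0.58, [0.522, -0.041, 0.107])]
side latch [(0.62, [0.526, -0.04, 0.073])]
side keeper_tab [(0.83, [0.557, 0.083, 0.104]), (0.57, [0.475, -0.287, -0.0]), (0.53, [0.344, 0.289, -0.0])]
side thick_pack [(0.81, [0.582, -0.317, -0.002]), (0.77, [0.603, -0.218, 0.002]), (0.68, [0.599, -0.42, -0.001])]
side thin_pack [(0.53, [0.472, -0.289, 0.0])]
side multimeter [(0.72, [0.539, 0.379, 0.002]), (0.5, [0.529, -0.037, 0.072])]
side spray_can [(0.97, [0.697, 0.357, 0.003])]
side adapter [(0.6, [0.346, 0.291, -0.002]), (0.25, [0.524, -0.038, 0.111])]
side screwdriver [(0.93, [0.783, -0.085, -0.004])]
```

View pics/scene1.png

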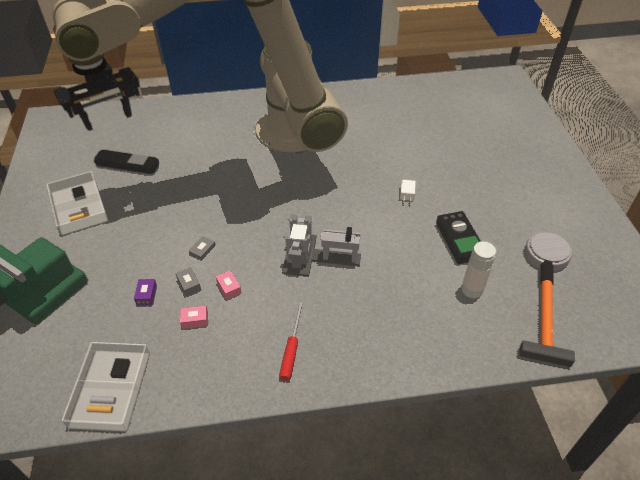

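View pics/side1.png

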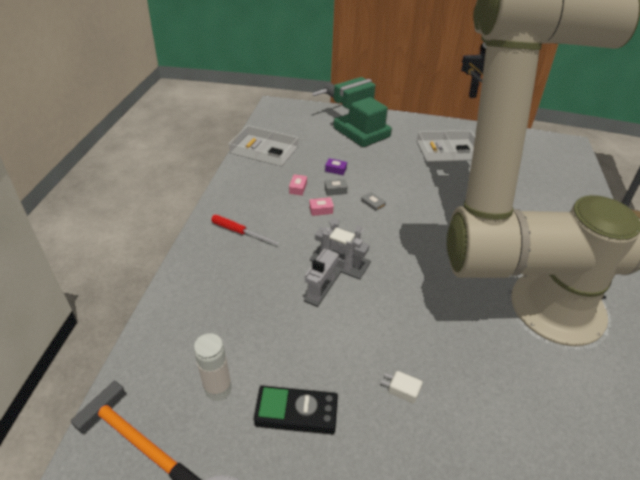

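The scene view shows the grey thick pack at (188,280), the thin pack at (202,247), and the magazine at (300,245) with its tab at (348,235). The pink and purple look-alikes are at (228,285), (193,317) and (145,291). Next I'll look closer with the wrist camera.

```bash
cat >> h.py <<'E'
from scipy.spatial.transform import Rotation as R
def rot(s): q=np.array(s["tcp_rot"]); return R.from_quat(q[[1,2,3,0]])
def goal(jaw_yaw):  # tool x down, tool y at jaw_yaw in world
    x=np.array([0,0,-1.]); y=np.array([np.cos(jaw_yaw),np.sin(jaw_yaw),0]); return R.from_matrix(np.c_[x,y,np.cross(x,y)])
def plan(xyz,jaw_deg=None,s=None):
    s=s or sense(); r=rot(s); d=np.array(xyz)-s["position"]
    print("at",np.round(s["position"],4),"jaw",np.round(np.degrees(np.arctan2(*r.as_matrix()[[1,0],1])),2),"toolx",np.round(r.as_matrix()[:,0],4))
    print(" shift(tool,/0.1) before turn",np.round(r.inv().apply(d)/.1,3))
    if jaw_deg is not None:
        c=[(r.inv()*goal(np.radians(jaw_deg+k))).as_rotvec()/(2*np.pi) for k in (0,180)]
        for v in c: print(" turn",np.round(v,4))
        for k in (0,180): print(" shift after turn",k,np.round(goal(np.radians(jaw_deg+k)).inv().apply(d)/.1,3))
E
python3 - <<'E'
from h import *
plan([0.50,-0.30,0.28])
for n in ["scene"]:
    c=capture(n)
    for p in [(.58,-.316,.028),(.471,-.289,.016),(.602,-.22,.028)]: print(proj(c,p))
E
```

```text
at [ 0.2168 -0.4781  0.2387] jaw -65.6 toolx [ 0.  0. -1.]
 shift(tool,/0.1) before turn [-0.413 -0.453 -3.315]
[187.64489145 277.50903946]
[199.46511529 246.2279705 ]
[227.92340241 279.94428994]
```

Emit:
play_rows([
  [-0.06, -0.06, -0.42, 0, 0, 0, -1],
  [-0.06, -0.06, -0.42, 0, 0, 0, -1],
  [-0.06, -0.06, -0.42, 0, 0, 0, -1],
  [-0.05, -0.06, -0.42, 0, 0, 0, -1],
  [-0.05, -0.06, -0.42, 0, 0, 0, -1],
  [-0.05, -0.06, -0.42, 0, 0, 0, -1],
  [-0.05, -0.06, -0.4, 0, 0, 0, -1],
  [-0.03, -0.03, -0.4, 0, 0, 0, -1],
  [0, 0, 0, 0, 0, 0, -1],
  [0, 0, 0, 0, 0, 0, -1],
])

```text
time: 2.4
position: [0.5002, -0.3003, 0.2795]
tcp_rot: [-0.149, -0.691, -0.149, 0.691]
wrist_force: [-1.4, -0.3, -1.3]
finger_gap: 1.0
```

```bash
python3 - <<'E'
from h import *
s=sense();print(s["position"],s["joint_velocities"].round(3) if hasattr(s["joint_velocities"],'round') else 0)
c=capture("wrist"); cv2.imwrite("pics/wrist1.png",c["color"][...,::-1])
for t in ["thick_pack","thin_pack"]:
    print(t,[(round(d["conf"],2),np.round(w(d["point"],c),3).tolist()) for d in landmark_of(c,t)[:4]])
E
```

```text
[ 0.5002007  -0.30025242  0.27948751] [-0.016 -0.008  0.005 -0.     0.001 -0.   ]
thick_pack [(0.94, [0.581, -0.319, -0.005]), (0.8, [0.606, -0.223, -0.001]), (0.79, [0.599, -0.421, 0.001]), (0.73, [0.69, -0.302, 0.007])]
thin_pack [(0.77, [0.473, -0.288, -0.001])]
```

View pics/wrist1.png

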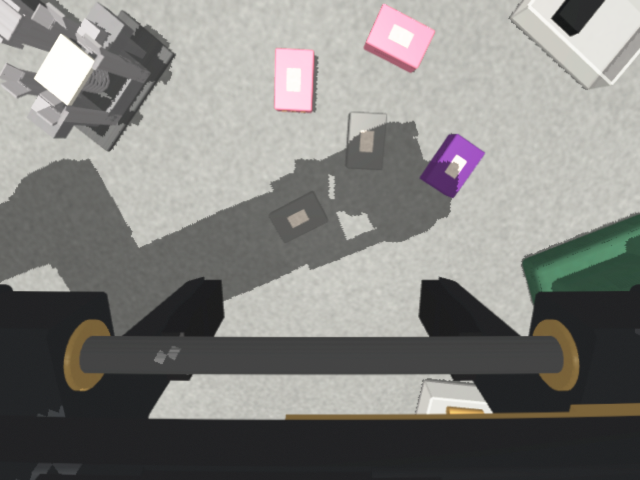

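The wrist view shows the thick pack at (366,140) and the thin pack at (298,217), both in shadow. I'll make an enlarged crop to get the corners.

```bash
python3 - <<'E'
from h import *
im=cv2.imread("pics/wrist1.png")
k=cv2.resize(im[100:250,255:405],None,fx=4,fy=4,interpolation=cv2.INTER_CUBIC)
k=cv2.convertScaleAbs(k,alpha=2.0)
cv2.imwrite("pics/crop1.png",k)
E
```

```text
(no output)
```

View pics/crop1.png

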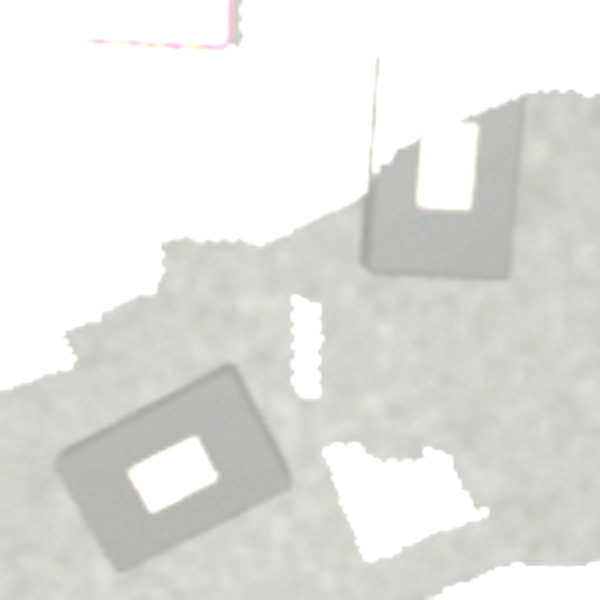

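```bash
python3 - <<'E'
from h import *
c=capture("wrist")
def P(l,z): return np.array([atz(c,255+u/4,100+v/4,z) for u,v in l])
print("cam",ray(c,320,240))
for n,l,z in [("thin top",[(230,375),(292,484),(123,571),(58,468)],.016),("thin label",[(196,437),(218,477),(151,513),(128,473)],.016),
  ("thick lab",[(423,122),(479,125),(474,212),(416,208)],.028),("thick edge",[(525,97),(511,278),(375,274)],.028)]:
    p=P(l,z); d=np.diff(np.r_[p,p[:1]],axis=0)[:,:2]
    print(n,p.mean(0).round(4),[(round(np.hypot(*e),4),round(np.degrees(np.arctan2(e[1],e[0])),1)) for e in d])
a=P([(511,278)],.028)[0]
V=np.array(c["view"]);print("cz",V[2,:3])
for t in ["magazine","keeper_tab","mouth"]:
    print(t,[(round(d["conf"],2),np.round(w(d["point"],c),3).tolist()) for d in landmark_of(c,t)[:2]])
E
```

```text
cam (array([ 0.56094314, -0.27409001,  0.42596983]), array([-0.24521481, -0.1084994 , -0.96339077]))
thin top [ 0.4699 -0.2869  0.016 ] [(np.float64(0.037), np.float64(-126.4)), (np.float64(0.0571), np.float64(142.1)), (np.float64(0.0364), np.float64(54.5)), (np.float64(0.0577), np.float64(-37.3))]
thin label [ 0.4697 -0.2863  0.016 ] [(np.float64(0.0135), np.float64(-127.8)), (np.float64(0.0227), np.float64(142.9)), (np.float64(0.0138), np.float64(52.6)), (np.float64(0.0228), np.float64(-37.6))]
thick lab [ 0.5812 -0.3199  0.028 ] [(np.float64(0.0151), np.float64(-68.5)), (np.float64(0.0228), np.float64(-157.0)), (np.float64(0.0159), np.float64(110.6)), (np.float64(0.0226), np.float64(21.1))]
thick edge [ 0.5717 -0.3312  0.028 ] [(np.float64(0.0478), np.float64(-157.7)), (np.float64(0.0376), np.float64(112.7)), (np.float64(0.061), np.float64(-15.7))]
cz [-0.24051916 -0.10951936 -0.96444598]
magazine []
keeper_tab []
mouth [(0.61, [0.524, -0.04, 0.099]), (0.51, [0.474, -0.289, -0.001])]
```

```bash
python3 - <<'E'
from h import *
plan([0.581,-0.319,0.005],-68)
E
```

```text
at [ 0.5003 -0.3004  0.2798] jaw -65.64 toolx [ 1.e-04 -1.e-04 -1.e+00]
 shift(tool,/0.1) before turn [ 2.748  0.502 -0.658]
 turn [ 0.0065 -0.     -0.    ]
 turn [-0.4935  0.     -0.    ]
 shift after turn 0 [ 2.748  0.475 -0.679]
 shift after turn 180 [ 2.748 -0.475  0.679]
```

Emit:
play_rows([
  [0.3, 0.12, -0.17, 0.0065, 0, 0, -0.4],
  [0.4, 0.12, -0.17, 0, 0, 0, -0.4],
  [0.4, 0.12, -0.17, 0, 0, 0, -0.4],
  [0.4, 0.115, -0.169, 0, 0, 0, -0.4],
  [0.4, 0, 0, 0, 0, 0, -0.4],
  [0.3, 0, 0, 0, 0, 0, -0.4],
  [0.25, 0, 0, 0, 0, 0, -0.4],
  [0.2, 0, 0, 0, 0, 0, -0.4],
  [0.1, 0, 0, 0, 0, 0, -0.4],
  [0, 0, 0, 0, 0, 0, -0.4],
])

```text
time: 4.0
position: [0.5815, -0.3177, 0.0045]
tcp_rot: [-0.135, -0.694, -0.135, 0.694]
wrist_force: [-0.4, 1.1, -0.3]
finger_gap: 0.7
```

Emit:
play_rows([
  [0, 0, 0, 0, 0, 0, 0.4],
  [0, 0, 0, 0, 0, 0, 0.4],
  [0, 0, 0, 0, 0, 0, 0.4],
  [0, 0, 0, 0, 0, 0, 0.4],
  [-0.1, 0, 0, 0, 0, 0, 0.4],
  [-0.4, 0, 0, 0, 0, 0, 0.4],
  [-0.5, 0, 0, 0, 0, 0, 0.4],
  [-0.5, 0, 0, 0, 0, 0, 0.4],
  [0, 0, 0, 0, 0, 0, 0.4],
], newtons=40)

```text
time: 5.12
position: [0.5828, -0.3186, 0.1595]
tcp_rot: [0.137, 0.696, 0.133, -0.692]
wrist_force: [-0.0, 1.0, -1.2]
finger_gap: 0.45
```

```bash
python3 - <<'E'
from h import *
s=sense(); print(s["finger_gap"]*88)
y=np.radians(74.5); ym=np.array([np.cos(y),np.sin(y)])
# hover over a spot from which the wrist camera sees the magazine
plan([0.50,-0.08,0.25],-105.5)
E
```

```text
39.57758879481387
at [ 0.5828 -0.3186  0.1595] jaw -67.94 toolx [ 0.0062 -0.005  -1.    ]
 shift(tool,/0.1) before turn [-0.922 -2.516 -0.133]
 turn [ 0.1043 -0.001  -0.0009]
 turn [-0.3957  0.0011 -0.0012]
 shift after turn 0 [-0.905 -2.078  1.435]
 shift after turn 180 [-0.905  2.078 -1.435]
```

Emit:
play_rows([
  [-0.3, -0.35, 0.05, 0, 0, 0, 0.4],
  [-0.3, -0.5, 0.05, 0, 0, 0, 0.4],
  [-0.3, -0.5, 0.05, 0, 0, 0, 0.4],
  [-0.2, -0.5, 0.05, 0, 0, 0, 0.4],
  [0, -0.5, 0.05, 0, 0, 0, 0.4],
  [0, -0.5, 0.05, 0, 0, 0, 0.4],
  [0, -0.5, 0.05, 0, 0, 0, 0.4],
  [0, -0.12, 0, 0.02, 0, 0, 0.4],
  [0, 0, 0, 0.028, 0, 0, 0.4],
  [0, 0, 0, 0.028, 0, 0, 0.4],
  [0, 0, 0, 0.028, 0, 0, 0.4],
  [0, 0, 0, 0, 0, 0, 0.4],
  [0, 0, 0, 0, 0, 0, 0.4],
])

```text
time: 6.75
position: [0.4186, -0.0092, 0.2643]
tcp_rot: [0.094, -0.701, 0.093, 0.701]
wrist_force: [0.9, 0.1, -1.4]
finger_gap: 0.45
```

```bash
python3 - <<'E'
from h import *
s=sense(); print(s["finger_gap"]*88)
c=capture("wrist"); cv2.imwrite("pics/wrist2.png",c["color"][...,::-1])
for t in ["magazine","mouth","latch","keeper_tab"]:
    print(t,[(round(d["conf"],2),np.round(w(d["point"],c),4).tolist(),proj(c,w(d["point"],c)).round()) for d in landmark_of(c,t)[:2]])
plan([0.523,-0.039,0.12],-105.5)
E
```

```text
39.610587592666384
magazine [(0.65, [0.5226, -0.0418, -0.0017], array([323., 102.]))]
mouth [(0.81, [0.5249, -0.0397, 0.1024], array([321.,  86.]))]
latch [(0.67, [0.5251, -0.0421, 0.0734], array([324.,  90.]))]
keeper_tab [(0.6, [0.5577, 0.0777, 0.1068], array([168.,  85.]))]
at [ 0.4188 -0.0092  0.2647] jaw -105.33 toolx [-1.e-04  1.e-04 -1.e+00]
 shift(tool,/0.1) before turn [ 1.447  0.012 -1.084]
 turn [0.0005 0.     0.    ]
 turn [-0.4995 -0.      0.    ]
 shift after turn 0 [ 1.447  0.008 -1.084]
 shift after turn 180 [ 1.447 -0.008  1.084]
```

View pics/wrist2.png

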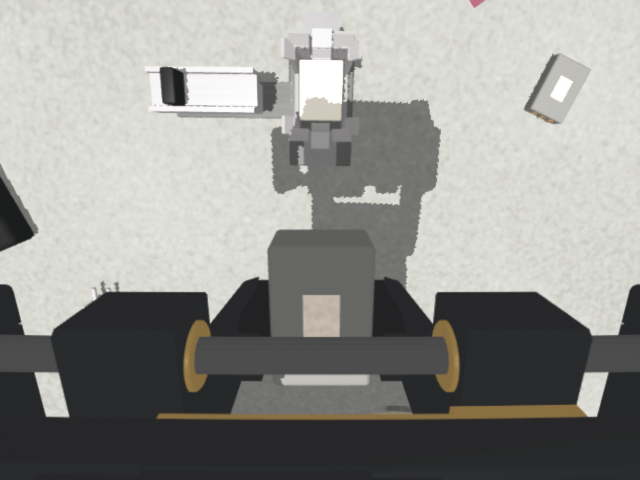

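The magazine column is at about (321,90), almost aligned with the held pack at (321,316). The track edges run nearly along the image rows. I'll refine yaw, centre and the pack's in-hand offset from these pixels.

```bash
python3 - <<'E'
from h import *
s=sense();c=capture("wrist")
g=cv2.cvtColor(c["color"],cv2.COLOR_RGB2GRAY)
def seg(a,b,z):
    p,q=atz(c,*a,z),atz(c,*b,z); d=q-p; print(p.round(4),q.round(4),"len",round(np.hypot(*d[:2]),4),"ang",round(np.degrees(np.arctan2(d[1],d[0])),2))
seg((255,68),(150,68),.084); seg((257,108),(152,110),.084)
print("follower"); 
for a,b in [((300,60),(343,60)),((300,60),(299,122)),((343,60),(344,122))]: seg(a,b,.087)
print("fol centre",atz(c,321.5,91,.087))
print("label",atz(c,321,316,s["position"][2]+.0235)-s["position"])
print("pack far edge",atz(c,321,246,s["position"][2]+.0235)-s["position"], rot(s).as_matrix()[:,2])
for r in (68,110): print(g[r-6:r+7,200])
crop=c["color"][10:180,130:370,::-1]; cv2.imwrite("pics/crop2.png",cv2.resize(crop,None,fx=3.3,fy=3.3,interpolation=cv2.INTER_CUBIC))
E
```

```text
[0.5565 0.0092 0.084 ] [0.5809 0.0955 0.084 ] len 0.0897 ang 74.2
[0.5254 0.0175 0.084 ] [0.5487 0.1066 0.084 ] len 0.0922 ang 75.34
follower
[ 0.5517 -0.0292  0.087 ] [ 0.5422 -0.0639  0.087 ] len 0.0359 ang -105.34
[ 0.5517 -0.0292  0.087 ] [ 0.5043 -0.0146  0.087 ] len 0.0496 ang 162.83
[ 0.5422 -0.0639  0.087 ] [ 0.4939 -0.0523  0.087 ] len 0.0496 ang 166.51
fol centre [ 0.52347256 -0.04012582  0.087     ]
label [ 0.00280218 -0.00237553  0.0235    ]
pack far edge [ 0.02960533 -0.00973139  0.0235    ] [-9.64435477e-01  2.64318364e-01  1.09497632e-04]
[217 219 220 222 226 237 248 249 249 249 233 177 202]
[250 244 201 244 251 251 251 248 180 142 147 152 150]
```

View pics/crop2.png

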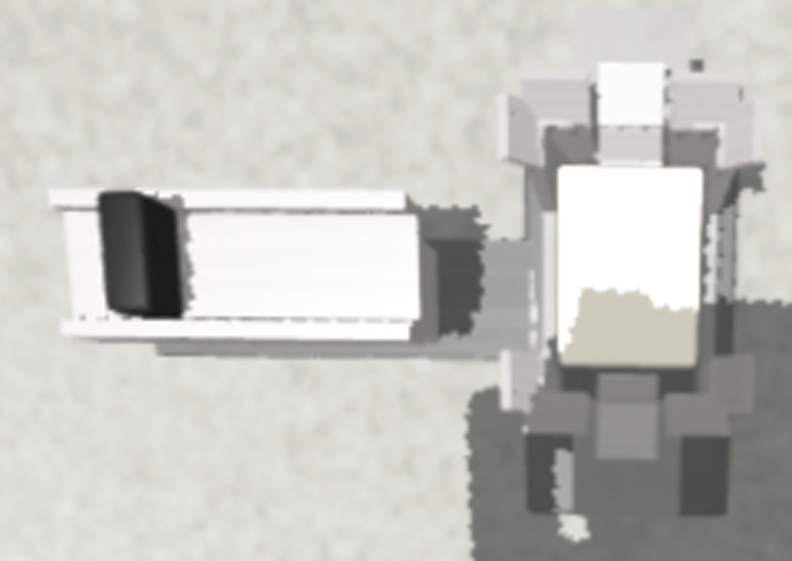

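Emit:
play_rows([
  [0.1, 0.015, -0.3, 0, 0, 0, 0.4],
  [0.1, 0, -0.4, 0, 0, 0, 0.4],
  [0.2, 0, -0.3, 0, 0, 0, 0.4],
  [0.3, 0, -0.074, 0, 0, 0, 0.4],
  [0.35, 0, 0, 0, 0, 0, 0.4],
  [0.25, 0, 0, 0, 0, 0, 0.4],
  [0.15, 0, 0, 0, 0, 0, 0.4],
  [0.05, 0, 0, 0, 0, 0, 0.4],
  [0, 0, 0, 0, 0, 0, 0.4],
  [0, 0, 0, 0, 0, 0, 0.4],
], newtons=55)

```text
time: 8.3
position: [0.5224, -0.0393, 0.1156]
tcp_rot: [-0.095, 0.701, -0.095, -0.7]
wrist_force: [0.4, 0.5, -0.5]
finger_gap: 0.454
```

```bash
python3 - <<'E'
from h import *
plan([0.5218,-0.0394,0.088],-105.3)
print(sense()["wrist_force"])
for n in ["side"]:
    c=capture(n)
    a=proj(c,(.523,-.04,.1)).astype(int); print(a)
    k=c["color"][a[1]-60:a[1]+60,a[0]-80:a[0]+80,::-1]; cv2.imwrite("pics/side2.png",cv2.resize(k,None,fx=4.5,fy=4.5,interpolation=cv2.INTER_CUBIC))
E
```

```text
at [ 0.5224 -0.0393  0.1156] jaw -105.38 toolx [ 1.5e-03 -5.0e-04 -1.0e+00]
 shift(tool,/0.1) before turn [0.276 0.003 0.006]
 turn [-0.0002 -0.0002 -0.    ]
 turn [ 4.998e-01 -0.000e+00  4.000e-04]
 shift after turn 0 [0.276 0.003 0.005]
 shift after turn 180 [ 0.276 -0.003 -0.005]
[ 0.40009633  0.49240815 -0.48501757]
[342 230]
```

View pics/side2.png

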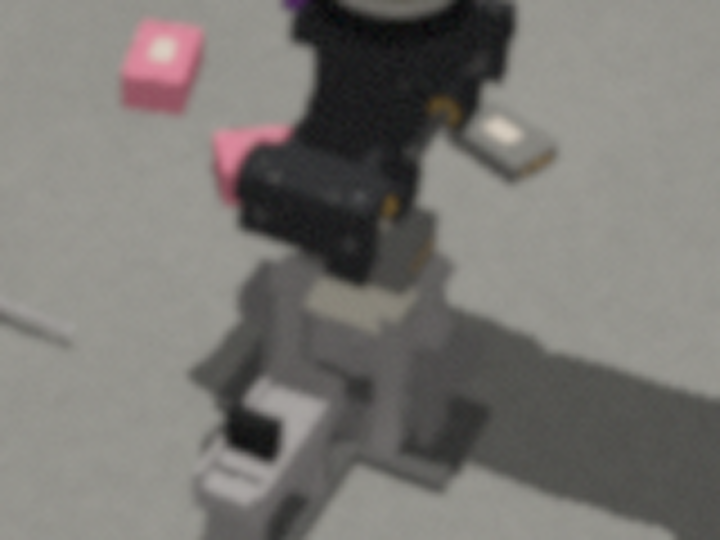

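The side view shows the pack over the column mouth, aligned by eye. I'll lower it gently and watch the force.

Emit:
play_rows([
  [0.08, 0, 0, 0, 0, 0, 0.4],
  [0.08, 0, 0, 0, 0, 0, 0.4],
  [0.06, 0, 0, 0, 0, 0, 0.4],
  [0.04, 0, 0, 0, 0, 0, 0.4],
  [0, 0, 0, 0, 0, 0, 0.4],
])

```text
time: 8.98
position: [0.5223, -0.0386, 0.0884]
tcp_rot: [-0.095, 0.701, -0.094, -0.7]
wrist_force: [1.9, 4.4, 0.6]
finger_gap: 0.451
```

Emit:
play_rows([
  [0.04, -0.012, -0.003, 0, 0, 0, 0.4],
  [0.05, 0, 0, 0, 0, 0, 0.4],
  [0.05, 0, 0, 0, 0, 0, 0.4],
  [0, 0, 0, 0, 0, 0, 0.4],
])

```text
time: 9.48
position: [0.5237, -0.0385, 0.0759]
tcp_rot: [-0.094, 0.702, -0.095, -0.699]
wrist_force: [1.3, 0.4, 5.8]
finger_gap: 0.45
```

Emit:
play_rows([
  [0.06, 0, 0, 0, 0, 0, 0.4],
  [0.06, 0, 0, 0, 0, 0, 0.4],
  [0.06, 0, 0, 0, 0, 0, 0.4],
  [0.05, 0, 0, 0, 0, 0, 0.4],
  [0.04, 0, 0, 0, 0, 0, 0.4],
  [0, 0, 0, 0, 0, 0, 0.4],
  [0, 0, 0, 0, 0, 0, 0.4],
])

```text
time: 10.35
position: [0.5237, -0.0386, 0.0485]
tcp_rot: [-0.094, 0.702, -0.095, -0.7]
wrist_force: [2.3, -0.2, 7.1]
finger_gap: 0.443
```

```bash
python3 - <<'E'
from h import *
c=capture("wrist"); im=c["color"][...,::-1]; cv2.imwrite("pics/wrist3.png",im)
E
```

```text
(no output)
```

View pics/wrist3.png

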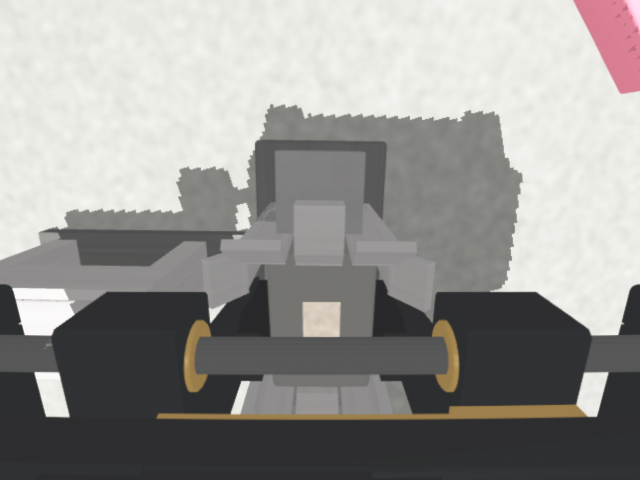

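The pack shifted about 3 mm in the hand as the column centred it, and it now sits below the latch nose at (319,240). I'll release it with a small opening and see whether it stays.

Emit:
play_rows([
  [0, 0, 0, 0, 0, 0, -0.22],
  [0, 0, 0, 0, 0, 0, -0.22],
  [0, 0, 0, 0, 0, 0, -0.22],
  [-0.1, 0, 0, 0, 0, 0, -0.22],
  [-0.3, 0, 0, 0, 0, 0, -0.22],
  [-0.5, 0, 0, 0, 0, 0, -0.22],
  [-0.5, 0, 0, 0, 0, 0, -0.22],
  [-0.5, 0, 0, 0, 0, 0, -0.22],
  [0, 0, 0.4, 0, 0, 0, -0.22],
  [0, 0, 0.5, 0, 0, 0, -0.22],
  [0, 0, 0, 0, 0, 0, -0.22],
])

```text
time: 11.78
position: [0.4337, -0.0134, 0.2385]
tcp_rot: [-0.094, 0.701, -0.094, -0.701]
wrist_force: [0.8, -0.3, 0.1]
finger_gap: 0.608
```

```bash
python3 - <<'E'
from h import *
s=sense(); print(s["position"],s["wrist_force"])
im=[]
for n,h in [("wrist",60),("side",40)]:
    c=capture(n)
    for t in ["thick_pack","thin_pack","keeper_tab"]: print(n,t,[(round(d["conf"],2),np.round(w(d["point"],c),4).tolist()) for d in landmark_of(c,t)[:4]])
    a=proj(c,(.5237,-.0395,.085)).astype(int); print(a)
    y0=max(a[1]-h,0); k=c["color"][y0:y0+2*h,max(a[0]-int(1.3*h),0):a[0]+int(1.3*h),::-1]; im.append(cv2.resize(k,(640,290),interpolation=cv2.INTER_CUBIC))
cv2.imwrite("pics/after1.png",np.vstack(im))
plan([0.47,-0.287,0.20],-127.5)
E
```

```text
[ 0.43373569 -0.01339428  0.23853301] [ 0.7798359  -0.27205903  0.12751287]
wrist thick_pack [(0.74, [0.5246, -0.0425, 0.0453]), (0.23, [0.56, 0.0803, 0.1064])]
wrist thin_pack [(0.63, [0.473, -0.2883, 0.0001])]
wrist keeper_tab [(0.56, [0.5621, 0.0807, 0.1086])]
[320 107]
side thick_pack [(0.74, [0.5993, -0.4254, 0.003]), (0.73, [0.6854, -0.302, 0.0016]), (0.63, [0.5253, -0.039, 0.0475])]
side thin_pack [(0.66, [0.471, -0.2854, 0.0006])]
side keeper_tab [(0.63, [0.5553, 0.0841, 0.1056])]
[342 235]
at [ 0.4362 -0.0144  0.2375] jaw -105.39 toolx [-4.e-04  1.e-04 -1.e+00]
 shift(tool,/0.1) before turn [ 0.375  2.538 -1.049]
 turn [ 0.0614  0.0001 -0.    ]
 turn [-4.386e-01  0.000e+00  1.000e-04]
 shift after turn 0 [ 0.375  1.957 -1.927]
 shift after turn 180 [ 0.375 -1.957  1.927]
```

View pics/after1.png

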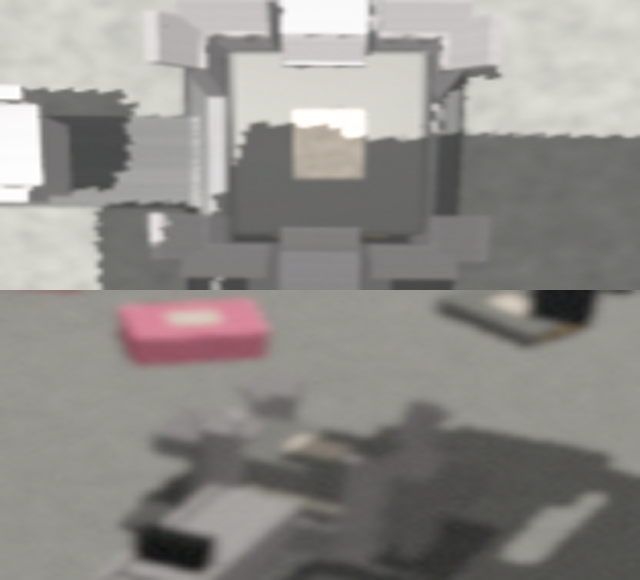

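Thick pack latched: its underside reads 45–47 mm (47 expected), with the noses over its ends. Next is the thin pack.

Emit:
play_rows([
  [0, 0.5, -0.2, 0, 0, 0, -0.36],
  [0, 0.5, -0.22, 0, 0, 0, -0.36],
  [0, 0.5, -0.22, 0, 0, 0, -0.36],
  [0.1, 0.5, -0.22, 0, 0, 0, -0.36],
  [0.2, 0.5, -0.21, 0, 0, 0, -0.36],
  [0.3, 0.05, 0, 0.02, 0, 0, -0.36],
  [0.3, 0, 0, 0.02, 0, 0, -0.36],
  [0.3, 0, 0, 0.021, 0, 0, -0.36],
  [0, 0, 0, 0, 0, 0, -0.36],
  [0, 0, 0, 0, 0, 0, -0.36],
])

```text
time: 13.42
position: [0.4719, -0.2889, 0.1189]
tcp_rot: [-0.225, 0.671, -0.226, -0.67]
wrist_force: [0.3, -0.4, 0.4]
finger_gap: 0.678
```

```bash
python3 - <<'E'
from h import *
plan([0.471,-0.2872,0.003],-127.5)
E
```

```text
at [ 0.4719 -0.2889  0.1189] jaw -127.2 toolx [ 0.0012 -0.0011 -1.    ]
 shift(tool,/0.1) before turn [ 1.158 -0.009  0.019]
 turn [ 0.0008 -0.0003 -0.    ]
 turn [-4.992e-01  0.000e+00 -4.000e-04]
 shift after turn 0 [ 1.159 -0.009  0.017]
 shift after turn 180 [ 1.159  0.009 -0.017]
```

Emit:
play_rows([
  [0.3, -0.009, 0.017, 0, 0, 0, -0.36],
  [0.3, 0, 0, 0, 0, 0, -0.36],
  [0.3, 0, 0, 0, 0, 0, -0.36],
  [0.15, 0, 0, 0, 0, 0, -0.36],
  [0.1, 0, 0, 0, 0, 0, -0.36],
  [0, 0, 0, 0, 0, 0, -0.36],
  [0, 0, 0, 0, 0, 0, 0.4],
  [0, 0, 0, 0, 0, 0, 0.4],
  [0, 0, 0, 0, 0, 0, 0.4],
  [0, 0, 0, 0, 0, 0, 0.4],
], newtons=55)

```text
time: 14.68
position: [0.4708, -0.287, 0.0034]
tcp_rot: [-0.226, 0.67, -0.227, -0.67]
wrist_force: [-1.0, 0.5, 6.3]
finger_gap: 0.446
```

Emit:
play_rows([
  [-0.2, 0, 0, 0, 0, 0, 0.4],
  [-0.5, 0, 0, 0, 0, 0, 0.4],
  [-0.5, 0, 0, 0, 0, 0, 0.4],
  [-0.5, 0, 0, 0, 0, 0, 0.4],
  [-0.5, 0, 0, -0.02, 0, 0, 0.4],
  [0, 0, 0, -0.02, 0, 0, 0.4],
  [0, 0, 0, -0.021, 0, 0, 0.4],
  [0, 0, 0, 0, 0, 0, 0.4],
])

```text
time: 15.68
position: [0.4704, -0.2867, 0.2225]
tcp_rot: [0.095, -0.701, 0.095, 0.701]
wrist_force: [0.0, 0.1, -0.7]
finger_gap: 0.449
```

```bash
python3 - <<'E'
from h import *
s=sense();print(s["wrist_force"],s["finger_gap"]*88)
plan([0.430,-0.013,0.20],-105.3)
c=capture("wrist"); im=c["color"][...,::-1]; cv2.imwrite("pics/hold2.png",im[220:420,180:460])
h=cv2.cvtColor(c["color"],cv2.COLOR_RGB2GRAY)
for x in (321,290): print(x,h[225:345:4,x].tolist())
p=[d for d in landmark_of(c,"thin_pack")[:2]]; print([(d["conf"],(w(d["point"],c)-s["position"]).round(4)) for d in p])
E
```

```text
[ 0.02863228  0.08493368 -0.72735706] 39.515408168382
at [ 0.4704 -0.2867  0.2225] jaw -105.45 toolx [-4.e-04  3.e-04 -1.e+00]
 shift(tool,/0.1) before turn [ 0.226 -2.53   1.118]
 turn [-0.0004  0.0001  0.    ]
 turn [ 4.996e-01  0.000e+00 -1.000e-04]
 shift after turn 0 [ 0.225 -2.533  1.112]
 shift after turn 180 [ 0.225  2.533 -1.112]
321 [122, 122, 118, 108, 94, 95, 102, 102, 102, 102, 102, 102, 102, 103, 102, 102, 103, 185, 186, 182, 184, 176, 184, 193, 181, 178, 181, 181, 90, 75]
290 [117, 117, 117, 106, 95, 96, 101, 102, 102, 102, 103, 103, 102, 103, 102, 102, 103, 101, 102, 102, 102, 102, 102, 103, 102, 102, 102, 103, 75, 76]
[(0.78, array([-0.0023, -0.0038, -0.0056]))]
```

```bash
python3 - <<'E'
from h import *
s=sense();c=capture("wrist");r=rot(s)
for n,v,dz,h in [("far",247.5,.0126,.030),("label",291.5,.0126,.0114),("thick label in column",301,.0235,.0114),("thick label before",295,.0235,.0114)]:
    t=r.inv().apply(atz(c,321,v,s["position"][2]+dz)-s["position"]); print(n,"centre tool z mm",(t[2]+h)*1e3)
E
```

```text
far centre tool z mm 2.7096926242366965
label centre tool z mm 2.7679350985731053
thick label in column centre tool z mm 1.8352254666830892
thick label before centre tool z mm -0.6132260726140707
```

Emit:
play_rows([
  [0, -0.3, 0.03, 0, 0, 0, 0.4],
  [0, -0.5, 0.03, 0, 0, 0, 0.4],
  [0, -0.5, 0.03, 0, 0, 0, 0.4],
  [0, -0.5, 0.03, 0, 0, 0, 0.4],
  [0, -0.5, 0.012, 0, 0, 0, 0.4],
  [0.1, -0.234, 0, 0, 0, 0, 0.4],
  [0.3, 0, 0, 0, 0, 0, 0.4],
  [0.4, 0, 0, 0, 0, 0, 0.4],
  [0.2, 0, 0, 0, 0, 0, 0.4],
  [0.1, 0, 0, 0, 0, 0, 0.4],
  [0, 0, 0, 0, 0, 0, 0.4],
  [0, 0, 0, 0, 0, 0, 0.4],
])

```text
time: 17.32
position: [0.5255, -0.0391, 0.1136]
tcp_rot: [-0.095, 0.701, -0.095, -0.7]
wrist_force: [0.3, 0.3, -0.5]
finger_gap: 0.443
```

```bash
python3 - <<'E'
from h import *
plan([0.5253,-0.039,0.096],-105.3)
E
```

```text
at [ 0.5255 -0.0391  0.1136] jaw -105.41 toolx [ 1.6e-03 -4.0e-04 -1.0e+00]
 shift(tool,/0.1) before turn [ 0.176 -0.     0.002]
 turn [-0.0003 -0.0003 -0.    ]
 turn [ 4.997e-01 -0.000e+00  4.000e-04]
 shift after turn 0 [ 0.176 -0.     0.002]
 shift after turn 180 [ 0.176  0.    -0.002]
```

Emit:
play_rows([
  [0.08, 0, 0, 0, 0, 0, 0.4],
  [0.08, 0, 0, 0, 0, 0, 0.4],
  [0.06, 0, 0, 0, 0, 0, 0.4],
  [0, 0, 0, 0, 0, 0, 0.4],
])

```text
time: 17.82
position: [0.5249, -0.0388, 0.0902]
tcp_rot: [0.095, -0.7, 0.095, 0.701]
wrist_force: [0.1, 1.0, -1.0]
finger_gap: 0.444
```

Emit:
play_rows([
  [0.06, 0, 0, 0, 0, 0, 0.4],
  [0.06, 0, 0, 0, 0, 0, 0.4],
  [0.05, 0, 0, 0, 0, 0, 0.4],
  [0, 0, 0, 0, 0, 0, 0.4],
])

```text
time: 18.32
position: [0.5266, -0.0395, 0.075]
tcp_rot: [-0.094, 0.703, -0.095, -0.699]
wrist_force: [3.0, -0.7, 8.4]
finger_gap: 0.446
```

Emit:
play_rows([
  [0.05, 0, 0, 0, 0, 0, 0.4],
  [0.05, 0, 0, 0, 0, 0, 0.4],
  [0.04, 0, 0, 0, 0, 0, 0.4],
  [0, 0, 0, 0, 0, 0, 0.4],
  [0, 0, 0, 0, 0, 0, 0.4],
])

```text
time: 18.95
position: [0.5268, -0.0395, 0.0612]
tcp_rot: [-0.094, 0.703, -0.095, -0.699]
wrist_force: [4.0, 0.5, 10.3]
finger_gap: 0.449
```

Emit:
play_rows([
  [0.025, 0, 0, 0, 0, 0, 0.4],
  [0, 0, 0, 0, 0, 0, 0.4],
  [0, 0, 0, 0, 0, 0, 0.4],
])

```text
time: 19.32
position: [0.5268, -0.0395, 0.0587]
tcp_rot: [-0.094, 0.703, -0.095, -0.699]
wrist_force: [3.0, 0.0, 11.1]
finger_gap: 0.446
```

Emit:
play_rows([
  [0, 0, 0, 0, 0, 0, -0.22],
  [0, 0, 0, 0, 0, 0, -0.22],
  [0, 0, 0, 0, 0, 0, -0.22],
  [-0.1, 0, 0, 0, 0, 0, -0.22],
  [-0.3, 0, 0, 0, 0, 0, -0.22],
  [-0.5, 0, 0, 0, 0, 0, -0.22],
  [-0.5, 0, 0, 0, 0, 0, -0.22],
  [-0.5, 0, 0, 0, 0, 0, -0.22],
  [0, 0, 0.4, 0, 0, 0, -0.22],
  [0, 0, 0.5, 0, 0, 0, -0.22],
  [0, 0, 0, 0, 0, 0, -0.22],
])

```text
time: 20.7
position: [0.4362, -0.0142, 0.248]
tcp_rot: [-0.094, 0.701, -0.094, -0.701]
wrist_force: [-0.4, 0.4, -0.4]
finger_gap: 0.61
```

```bash
python3 - <<'E'
from h import *
im=[]
for n,h in [("wrist",60),("side",40)]:
    c=capture(n)
    for t in ["thick_pack","thin_pack","keeper_tab"]: print(n,t,[(round(d["conf"],2),np.round(w(d["point"],c),4).tolist()) for d in landmark_of(c,t)[:4]])
    a=proj(c,(.5237,-.0395,.085)).astype(int)
    y0=max(a[1]-h,0); k=c["color"][y0:y0+2*h,max(a[0]-int(1.3*h),0):a[0]+int(1.3*h),::-1]; im.append(cv2.resize(k,(640,290),interpolation=cv2.INTER_CUBIC))
cv2.imwrite("pics/after2.png",np.vstack(im))
u=np.array([np.cos(np.radians(74.6)),np.sin(np.radians(74.6))]); m=np.array([.5237,-.0395])
print("tab",m+.132*u)
p=m+.158*u; plan([p[0],p[1],.20],-105.4)
E
```

```text
wrist thick_pack [(0.74, [0.5268, -0.04, 0.0574]), (0.44, [0.5574, 0.0783, 0.1053])]
wrist thin_pack [(0.63, [0.5279, -0.0414, 0.055])]
wrist keeper_tab [(0.95, [0.5613, 0.0813, 0.1076])]
side thick_pack [(0.74, [0.6045, -0.2183, 0.0013]), (0.68, [0.683, -0.3027, 0.0019]), (0.53, [0.5987, -0.4242, -0.0005]), (0.5, [0.5249, -0.0364, 0.0324])]
side thin_pack [(0.63, [0.5282, -0.0384, 0.0594])]
side keeper_tab [(0.64, [0.5564, 0.0828, 0.1092])]
tab [0.55875341 0.08776059]
at [ 0.4387 -0.0152  0.247 ] jaw -105.39 toolx [-4.e-04  1.e-04 -1.e+00]
 shift(tool,/0.1) before turn [ 0.47  -1.572 -0.885]
 turn [0.     0.0001 0.    ]
 turn [-5.e-01 -0.e+00  1.e-04]
 shift after turn 0 [ 0.47  -1.572 -0.884]
 shift after turn 180 [0.47  1.572 0.884]
```

View pics/after2.png

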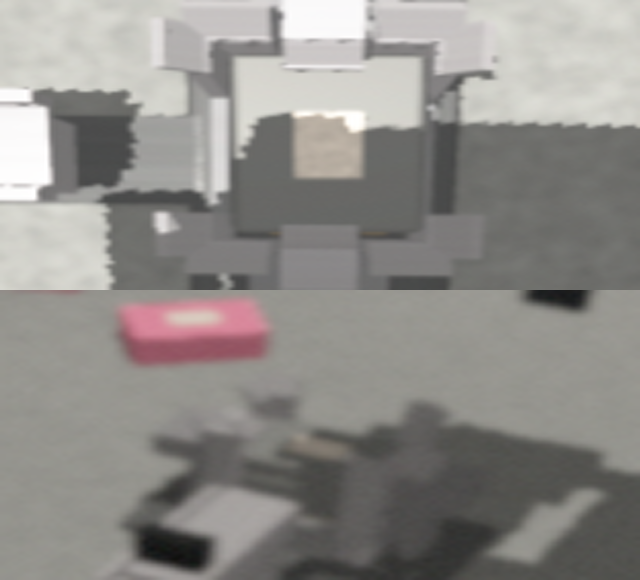

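Both packs are latched: the thin pack's underside reads 55–59 mm (59 expected), with the noses over its ends. Next I'll close the fingers, come down behind the tab and push it.

Emit:
play_rows([
  [0, -0.3, -0.16, 0, 0, 0, 1],
  [0, -0.4, -0.2, 0, 0, 0, 1],
  [0, -0.4, -0.2, 0, 0, 0, 1],
  [0, -0.4, -0.2, 0, 0, 0, 1],
  [0.1, -0.142, -0.125, 0, 0, 0, 1],
  [0.3, 0, 0, 0, 0, 0, 1],
  [0.3, 0, 0, 0, 0, 0, 1],
  [0.3, 0, 0, 0, 0, 0, 1],
  [0, 0, 0, 0, 0, 0, 1],
  [0, 0, 0, 0, 0, 0, 1],
])

```text
time: 22.35
position: [0.5678, 0.1198, 0.1484]
tcp_rot: [-0.095, 0.701, -0.095, -0.7]
wrist_force: [0.0, -0.9, -0.2]
finger_gap: 0.005
```

```bash
python3 - <<'E'
from h import *
s=sense();u=np.array([np.cos(np.radians(74.6)),np.sin(np.radians(74.6))]); m=np.array([.5237,-.0395])
d=s["position"][:2]-m; print("y_m",d@u,"x_m",d@[u[1],-u[0]],s["finger_gap"])
p=m+.165*u; plan([*p,.092],-105.4)
im=[]
for n in ["wrist","side"]:
    c=capture(n); a=proj(c,s["position"]).astype(int)
    im.append(cv2.resize(c["color"][...,::-1] if n=="wrist" else c["color"][a[1]-60:a[1]+60,a[0]-80:a[0]+80,::-1],(400,300)))
cv2.imwrite("pics/tab.png",np.hstack(im))
E
```

```text
y_m 0.16528293025876495 x_m 0.00022166579992390558 0.005441832593074194
at [0.5678 0.1198 0.1484] jaw -105.38 toolx [ 0.0016 -0.     -1.    ]
 shift(tool,/0.1) before turn [0.564 0.003 0.003]
 turn [ 0.     -0.0002  0.0001]
 turn [-5.e-01 -1.e-04 -4.e-04]
 shift after turn 0 [0.564 0.003 0.002]
 shift after turn 180 [ 0.564 -0.003 -0.002]
```

View pics/tab.png

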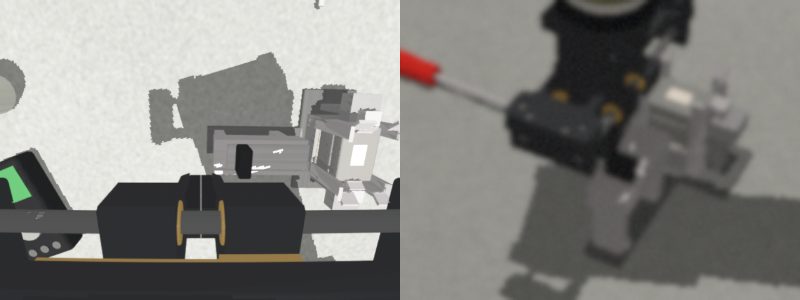

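The fingers (shut) are beyond the tab on its outer side, clear of everything. I'll go down and push.

Emit:
play_rows([
  [0.2, 0, 0, 0, 0, 0, 1],
  [0.2, 0, 0, 0, 0, 0, 1],
  [0.13, 0, 0, 0, 0, 0, 1],
  [0.03, 0, 0, 0, 0, 0, 1],
  [0, 0.1, 0, 0, 0, 0, 1],
  [0, 0.1, 0, 0, 0, 0, 1],
  [0, 0, 0, 0, 0, 0, 1],
])

```text
time: 23.32
position: [0.5619, 0.0996, 0.0918]
tcp_rot: [-0.095, 0.701, -0.095, -0.7]
wrist_force: [0.3, 0.5, 0.4]
finger_gap: 0.002
```

Emit:
play_rows([
  [0, 0.1, 0, 0, 0, 0, 1],
  [0, 0.1, 0, 0, 0, 0, 1],
  [0, 0.1, 0, 0, 0, 0, 1],
  [0, 0.1, 0, 0, 0, 0, 1],
  [0, 0.06, 0, 0, 0, 0, 1],
  [0, 0, 0, 0, 0, 0, 1],
])

```text
time: 24.08
position: [0.5495, 0.0556, 0.0911]
tcp_rot: [0.095, -0.701, 0.095, 0.701]
wrist_force: [0.4, -0.1, -0.2]
finger_gap: 0.005
```

Emit:
play_rows([
  [0, 0.06, 0, 0, 0, 0, 1],
  [0, 0.06, 0, 0, 0, 0, 1],
  [0, 0, 0, 0, 0, 0, 1],
])

```text
time: 24.45
position: [0.5463, 0.0441, 0.0912]
tcp_rot: [0.095, -0.701, 0.095, 0.701]
wrist_force: [-0.4, 0.5, -0.1]
finger_gap: 0.006
```

```bash
python3 - <<'E'
from h import *
s=sense();u=np.array([np.cos(np.radians(74.6)),np.sin(np.radians(74.6))]); m=np.array([.5237,-.0395])
print("y_m",(s["position"][:2]-m)@u,s["wrist_force"])
im=[]
for n in ["wrist","side"]:
    c=capture(n); a=proj(c,s["position"]).astype(int)
    print([(round(d["conf"],2),(w(d["point"],c)[:2]-m)@u) for d in landmark_of(c,"keeper_tab")[:2]])
    im.append(cv2.resize(c["color"][...,::-1] if n=="wrist" else c["color"][a[1]-60:a[1]+60,a[0]-80:a[0]+80,::-1],(400,300)))
cv2.imwrite("pics/tab2.png",np.hstack(im))
E
```

```text
y_m 0.08663896659369504 [-0.36977758  0.47456989 -0.10606008]
[(0.58, np.float64(-0.0004154817583022936))]
[(0.58, np.float64(0.06501806333023688))]
```

View pics/tab2.png

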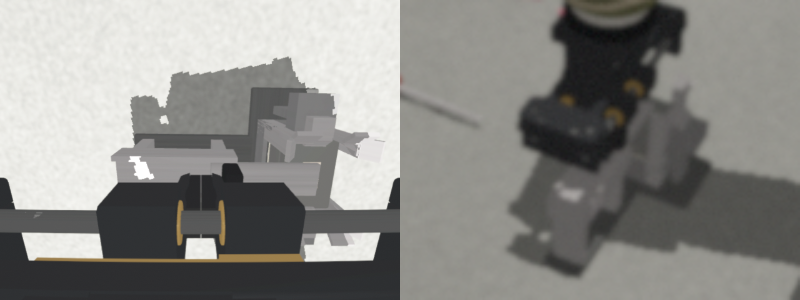

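The tab has moved along with the fingers and the plate now reaches over the column. I'll keep going in small steps until it meets the stop.

Emit:
play_rows([
  [0, 0.03, 0, 0, 0, 0, 1],
  [0, 0.02, 0, 0, 0, 0, 1],
  [0, 0, 0, 0, 0, 0, 1],
])

```text
time: 25.02
position: [0.5457, 0.0422, 0.0913]
tcp_rot: [-0.096, 0.701, -0.093, -0.7]
wrist_force: [5.5, 16.5, -1.6]
finger_gap: 0.005
```

Emit:
play_rows([
  [0, 0.03, 0, 0, 0, 0, 1],
  [0, 0, 0, 0, 0, 0, 1],
])

```text
time: 25.28
position: [0.5457, 0.0419, 0.0915]
tcp_rot: [-0.098, 0.702, -0.091, -0.699]
wrist_force: [11.1, 32.7, -2.7]
finger_gap: 0.008
```

It is at the stop: the fingers end at y ≈ 84.5 mm, close to the 85.5 I expected for home. Backing off.

Emit:
play_rows([
  [0, -0.1, 0, 0, 0, 0, 1],
  [0, -0.15, 0, 0, 0, 0, 1],
  [-0.3, 0, 0, 0, 0, 0, 1],
  [-0.5, 0, 0, 0, 0, 0, 1],
  [-0.5, 0, 0, 0, 0, 0, 1],
  [-0.3, 0, 0.4, 0, 0, 0, 1],
  [0, 0, 0.5, 0, 0, 0, 1],
  [0, 0, 0.2, 0, 0, 0, 1],
  [0, 0, 0, 0, 0, 0, 1],
  [0, 0, 0, 0, 0, 0, 1],
])

```text
time: 26.52
position: [0.4457, 0.0899, 0.2512]
tcp_rot: [-0.095, 0.701, -0.095, -0.701]
wrist_force: [-0.1, -0.7, 0.5]
finger_gap: 0.002
```

```bash
python3 - <<'E'
from h import *
u=np.array([np.cos(np.radians(74.6)),np.sin(np.radians(74.6))]); m=np.array([.5237,-.0395]); im=[]
for n in ["wrist","side","scene"]:
    c=capture(n); a=proj(c,(.53,-.02,.09)).astype(int); h=90 if n=="wrist" else 45
    print(n,[(round(d["conf"],2),(w(d["point"],c)[:2]-m)@u) for d in landmark_of(c,"keeper_tab")[:2]])
    for t in ["thin_pack","multimeter","spray_can","adapter","screwdriver"]: print(t,[(round(d["conf"],2),w(d["point"],c).round(3).tolist()) for d in landmark_of(c,t)[:1]])
    y0=max(a[1]-h,0);x0=max(a[0]-h,0); im.append(cv2.resize(c["color"][y0:y0+2*h,x0:x0+2*h,::-1],(260,260),interpolation=cv2.INTER_CUBIC))
cv2.imwrite("pics/final.png",np.hstack(im))
E
```

```text
wrist [(0.88, np.float64(0.06330140949628815))]
thin_pack [(0.79, [0.528, -0.043, 0.06])]
multimeter [(0.7, [0.54, 0.381, 0.008])]
spray_can []
adapter []
screwdriver []
side [(0.54, np.float64(0.0641774215007012)), (0.36, np.float64(0.43097470588951675))]
thin_pack [(0.71, [0.525, -0.039, 0.061])]
multimeter [(0.83, [0.537, 0.378, 0.003])]
spray_can [(0.58, [0.697, 0.359, -0.002])]
adapter [(0.74, [0.345, 0.289, -0.001])]
screwdriver [(0.81, [0.784, -0.086, 0.0])]
scene [(0.69, np.float64(0.060020457750593524))]
thin_pack [(0.67, [0.525, -0.044, 0.06])]
multimeter [(0.56, [0.537, 0.38, 0.001])]
spray_can [(0.83, [0.701, 0.358, 0.002])]
adapter [(0.77, [0.338, 0.288, 0.002])]
screwdriver [(0.71, [0.782, -0.087, -0.0])]
```

View pics/final.png

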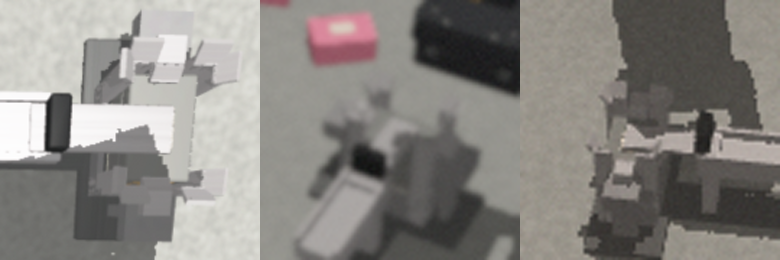

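The keeper plate lies over the column with the tab at about 62 mm, the packs are latched, and the bystanders haven't moved.

```bash
python3 -c "
from station import *
print(close_job())"
```

```text
the job is handed in; nothing more can be done
None
```

The job is done and handed in: both packs are latched in the magazine, thick one below, and the keeper slide is fully home. It took about 27 s of the 72 s allowed.

- **Packs:** After release, the thick pack's underside read 45–47 mm (47 expected). The thin pack's read 55–59 mm, then 60–61 mm at the last check (59 expected). The latch noses showed over the ends of both.
- **Keeper:** I pushed the tab until it met its stop. Afterwards three cameras put the tab at 60–64 mm, where 62 is home, and the plate lies over the column.
- **Bystanders:** The multimeter, spray can, adapter and screwdriver read where they were at the start, within the cameras' error.

Four things were off or did not fully agree:
- Pushing against the stop, the wrist force briefly reached about 35 N, closer than I wanted to the 40 N limit on pressing with the arm or gripper body. It was the shut fingers that pressed.
- The force while pushing the thick pack in was about 2 N lower than the spring figures suggested, but the pack latched.
- Before the push, the networks put the tab about 7 mm nearer the column than the stated 132 mm.
- I viewed 12 pictures, two over the budget of 10.

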